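# Vent the suction unit and hold its filter cap home

## Task

On the treatment desk stands a white suction unit whose knurled filter cap sits loosely on its port. First pull the sprung vent lever all the way over to its stop and let it spring back; then turn the cap until its hidden keyways drop over the pins, push it fully home against its spring and finish while still holding it down there. Leave everything else on the desk where it stands.

Things in the scene. Friction and masses are not known exactly. Their poses are not given: they have to be found in the camera images.
- pump: the suction unit: white housing fixed to the desk, 170 mm deep (x), 280 mm wide (y), top at 100 mm; its front with a round gauge faces the robot (-x of its frame). Origin at the centre of its underside, z up. The filter port stands on the right half of its top (y = -70 mm), the vent lever on the left half (y = +80 mm)
- port (a point): point on the axis of the filter port, on the top face of its dark round flange (68 mm wide), 106 mm above the desk; axes as the pump's. A 32 mm stem rises 31 mm from the flange. The flange is the cap's stop: the cap is home when its underside meets it
- pin_level (a point): point on the port's axis at the level of the tops of three 5 mm pins, 21 mm above the flange, that stick out sideways from the stem at 120 degree spacing; hidden under the cap, which way they point is not known and differs each time
- filter_cap: knurled aluminium filter cap, loose on the port: cylinder 58 mm across, 56 mm high, 0.13 to 0.24 kg; origin at the centre of its underside, z up. At the start its lip rests on the pins, underside 12 mm above the flange. With keyways over pins it drops 5.5 mm by itself onto a spring seat; the last 6.5 mm need a push against its 3 to 7 N; it lifts the cap if let go
- cap_grip (a point): point on the cap's axis 46 mm above its underside, 10 mm below its top: middle of the solid upper part, the best height to grip
- cap_lip (a point): point on the cap's axis 9 mm above its underside, at the underside of the inner lip, which is cut by three hidden keyways about 9 mm wide at 120 degree spacing. Turning the cap either way by at most a third of a turn brings them over the pins (they drop in within about 0.12 rad either side; if the cap sticks short, a slight turn frees it)
- vent_lever (a joint): angle of the vent lever, rad: 0 at rest (leaning 0.42 rad away from the front, to the pump's +x), 0.9 at its stop (leaning 0.48 rad to -x, toward the front). It is pulled toward the pump's -x, against a spring that returns it; about 2 N at the knob at rest, 4.5 N at the stop
- vent_tip (a point): centre of the black ball knob (22 mm) at the end of the vent lever, an 8 mm steel rod 80 mm long from its pivot to the knob; the pivot lies at (0, 80, 115) mm in the pump's frame, its axis along the pump's y
- cup_a: cupping glass (clear glass bell, 60 mm wide, 74 mm high) standing mouth down, a bystander; origin at the centre of its underside; close in front of the suction unit
- cup_b: cupping glass (clear glass bell, 60 mm wide, 74 mm high) standing mouth down, a bystander; origin at the centre of its underside; to the left
- cup_c: cupping glass (clear glass bell, 60 mm wide, 74 mm high) standing mouth down, a bystander; origin at the centre of its underside; to the right
- canister: round steel canister with lid, 96 mm wide, 109 mm high, a bystander on the left; origin at the centre of its underside
- bottle: clear plastic bottle with green cap, 66 mm wide, 170 mm high, a bystander on the right; origin at the centre of its underside
- handset: white key-pad handset, 160 x 60 x 22 mm, lying flat near the robot, between it and the unit, to the right, a bystander; origin at the centre of its underside, long along its x
- spare_seal: black rubber ring, 40 mm wide, 8 mm high, lying on top of the suction unit between port and lever, toward its back, a bystander; origin at the centre of its underside
Not all that is in view belongs to the job. Leave any blue or green look-alike of the filter_cap alone.

How it is judged:
On the way, in this order (a step that is already met when the one before it is completed fails the run):
1. the vent lever is pulled over to its stop (0.84 rad or more) (value of joint vent_lever above 0.84 rad), for 0.1 s.
2. the vent lever has sprung back (below 0.1 rad) (value of joint vent_lever below 0.1 rad), for 0.2 s.
3. the cap has dropped over the pins (underside less than 8 mm above the flange) (z of filter_cap in the frame of port below 0.008 m), for 0.1 s.
At the end, for the whole second after the job is handed in: the cap is held fully home by the fingers: its underside within 2 mm of the flange, within 4 mm of the port's axis, upright within 0.08 rad, fingers pressing on it with over 2 N; the vent lever is back at rest (below 0.1 rad) (z of filter_cap in the frame of port below 0.002 m and horizontal distance between filter_cap and port below 0.004 m and angle between filter_cap's own z axis and vertical below 0.08 rad and contact force between the fingers and filter_cap above 2 N and value of joint vent_lever below 0.1 rad); the arm keeps its last pose, push and grip.
It fails at once if a bystander (glass, canister, bottle, handset or spare seal) is moved more than 25 mm (distance of any of cup_a, cup_b, cup_c, canister, bottle, handset, spare_seal from where it was at the start of the episode above 0.025 m).
It also fails if it takes over 48 s, if anything falls off the work surface, if the arm or the gripper's body presses on something with over 40 N, if the wrist force passes 120 N, or if a joint passes its speed limit or range.

## Robot

A 6-joint arm with a two-finger parallel gripper is mounted at the origin on the work surface. World frame = base frame: x ahead of the robot, y to its left, z up, the work surface at z = 0. Lengths are in m, angles in rad, forces in N, time in s.
With the tool pointing down it reaches from about 0.25 to 0.8 m from the base axis. Payload 3.9 kg.
Tool frame: the origin (TCP) lies at the very end of the fingers, on their centre line; the grasp point (between the pads) lies arm.grip_point_offset behind it (arm.grip_point_offset is the distance from the TCP to the grasp point, in m); z points along the fingers, y is the line along which they close (so a half turn about z gives the same grasp; the last joint's range is limited). The gripper opens to 85 mm and grips with 20 to 120 N. Pads are 22 mm wide; open, the fingers measure 114 mm over their backs; the gripper's body (76 mm by 85 mm) begins 54 mm behind the grasp point. The pads swing forward as they close: fully open they stand 13 mm farther back than shut.
Start: joints at [1.106, 0.26, -0.138, 1.173, 0, 1.571], TCP at [0.235, 0.469, 0.231] pointing down, gripper open.
Joint ranges: [-2.78, 2.78], [-0.83, 1.72], [-1.28, 1.37], [-1.9, 2.12], [-1.57, 1.48], [-3.14, 3.14]. Speed limits (rad/s): [2.57, 2.57, 3.14, 3.14, 3.14, 3.14].

## Interface

Orientations are given as [roll, pitch, yaw] about the fixed x, y, z axes, in that order (R = Rz(yaw) Ry(pitch) Rx(roll)).
In Python, from cell import arm gives the robot as it stands. The module is installed in compiled form; this text tells all that it offers.
- The arm moves only by the tool carry_out, never from a script. Its argument "series" is a list of rows, each a list of 6 numbers: the shift along the tool's x, y, z in mm, then the turn, a rotation vector about the tool's x, y, z in degrees. In form: [[tx, ty, tz, rx, ry, rz], ...]. A call has 1 to 8 rows; each row shifts and turns the commanded pose from where the row before left it, along the tool's axes as they then stand; what a row does not reach is not made up. A row lasts 1/8 s, in which the tool goes at most 62.5 mm and 10.7 degrees, less where a joint would pass 70% of its speed; a pose out of reach is approached as far as the arm can. A call is refused whole if a number of a shift passes 62.5 or a number of a turn 10.7, either way. A call with a gripper value outside its range is refused whole. "claw" is the opening, from 0 (shut) to 1 (fully open), set as the call begins (left out, the last holds). The fingers move at their own pace and stop on an object; "newtons" is the grip in N (left out, the last holds). Time passes only in rows, so rows that do not move let the fingers close. It gives the time, the measured TCP pose, the force, the opening and the grip force at its end, in the units of the state.
- arm.state(): the state, without advancing time (a new reading comes with each control period).
- arm.camera(name): name is "scene" or "top" or "wrist"; returns the picture (480x640x3 uint8, blue, green, red); there is no depth.
- arm.calibration(name): a dict with "fov_y" (degrees; the focal length in pixels is half the picture's height over the tangent of half this angle, whatever the lens; pixels are square), "cx", "cy" (the principal point, pixels), "dist" ([k1, k2, p1, p2, k3] as OpenCV has them; the pictures are not rectified), "R" (3x3) and "t" (3): a world point X has camera coordinates R X + t. Camera axes: x right, y down, z forward; pixel columns grow to the right and rows downward; lengths in m; the calibration is good to about 2 mm. A picture is of the moment at which its call begins: read the wrist's pose just before it. calibration takes no time and is no camera call; for the wrist camera it gives the pose at the moment of the call.
- arm.sign_off(): hands the job in; it is judged then, once.
The state is a dict: "clock": time; "joint_positions": joint angles; "qd": joint speeds; "joint_efforts": joint torques, N m; "ee_pos": TCP position; "ee_rot": TCP orientation; "contact_force": force on the tool from outside, world axes, zero at the start; "ft_torque": the same for the moment, N m; "opening": finger opening in m; "finger_force": force on a finger pad.
Only numpy, scipy, OpenCV 4.12 (cv2) and the standard library are available. Lean on these libraries where they do the work, as an engineer would, in place of code of your own. Each camera call takes 0.05 s, during which the arm holds its last target. There are 200 camera calls.

## Working session

There is one attempt and no reset: what is moved stays moved. The work goes in short steps, Python scripts to look and compute and a tool call to move; the robot and the scene stay as the last step left them, time stands still between calls to the robot, and variables do not carry over. Pictures are saved under pics/ and viewed, at most 10 in all, crops included, and the job is handed in when it is done.

Besides the shell and the picture viewer there is one more tool, called after "Emit:" as a command line: name --pt "numbers of a row" for each row, then --argument value for the rest. carry_out: Moves the arm, as the interface text tells. Its arguments: {"type":"object","properties":{"series":{"type":"array","items":{"type":"array","items":{"type":"number"}}},"claw":{"type":"number"},"newtons":{"type":"number"}},"required":["series"]}

```bash
mkdir -p pics; python3 - <<'E'
from cell import arm
import cv2
s=arm.state(); print(s, arm.grip_point_offset)
for n in ("scene","top"):
    cv2.imwrite(f"pics/{n}0.png",arm.camera(n)); print(n,arm.calibration(n))
E
```

```text
{'clock': 0.0, 'joint_positions': array([ 1.10600050e+00,  2.60664773e-01, -1.39401629e-01,  1.17270803e+00,
        1.14808903e-05,  1.57078490e+00]), 'qd': array([ 0.00153623, -0.00021948, -0.00081425, -0.00037445, -0.00021592,
        0.00059498]), 'joint_efforts': array([ 1.18911689e-04, -4.05675387e+01,  2.53922099e+01,  1.87306164e-02,
        2.76167530e-04,  1.32366668e-05]), 'ee_pos': array([0.23500841, 0.46867893, 0.23046269]), 'ee_rot': array([-3.13961455e+00, -1.15034691e-05,  2.67680823e+00]), 'contact_force': array([-0.59890284, -0.25859572, -0.36128542]), 'ft_torque': array([-0.03432288,  0.0139399 , -0.00855857]), 'finger_force': 0.0, 'opening': 0.08551455457585054} 0.0187
scene {'fov_y': 57.40716077194469, 'cx': 316.51764798011595, 'cy': 245.77084904663892, 'dist': array([-0.09074477,  0.        ,  0.        ,  0.        ,  0.        ]), 'R': array([[ 0.68714557,  0.72647769,  0.00781796],
       [ 0.46631515, -0.43276562, -0.7715336 ],
       [-0.55711861,  0.53380153, -0.63614053]]), 't': array([-0.365485  , -0.13036164,  1.36163006])}
top {'fov_y': 51.666438202355614, 'cx': 316.9985767278938, 'cy': 244.71545938920553, 'dist': array([-0.11301675,  0.        ,  0.        ,  0.        ,  0.        ]), 'R': array([[ 0.01214228, -0.99981053,  0.01521388],
       [-0.99294485, -0.0138509 , -0.11776533],
       [ 0.11795374, -0.0136766 , -0.9929249 ]]), 't': array([-0.01451921,  0.54360492,  1.16977491])}
```

View pics/scene0.png

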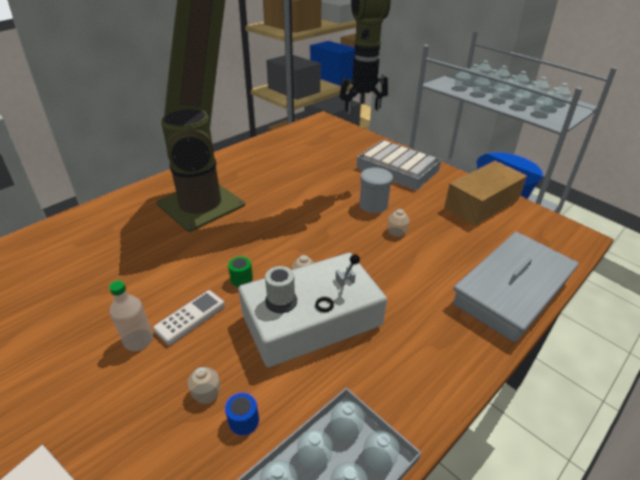

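View pics/top0.png

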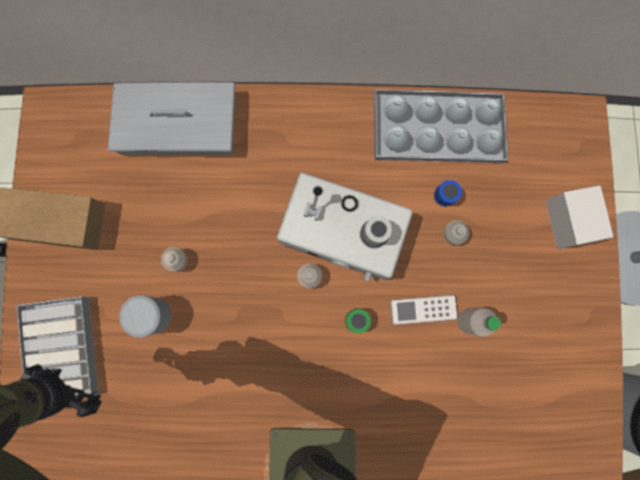

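Scene view: the suction unit is at about (312,305), with a silver cap on top at (280,285), the knob at (354,259) and the seal at (324,304). Top view: the unit's top corners are about (302,173), (412,213), (390,278) and (278,240), with the silver cap at (380,231), the knob at (318,191) and cup_a at (310,275).

Cap candidates in the top view are silver (380,231), blue (449,193) and green (358,321). Only the silver one stands on the port on the right half of the unit, so it fits the description.

```bash
cat > h.py <<'E'
import numpy as np, cv2
from cell import arm
def K(c):
    f=240/np.tan(np.radians(c["fov_y"]/2)); return np.array([[f,0,c["cx"]],[0,f,c["cy"]],[0,0,1]])
def ray(c,uv):
    p=cv2.undistortPoints(np.array([[uv]],float),K(c),np.array(c["dist"]))[0,0]
    R=np.array(c["R"]); return -R.T@c["t"], R.T@np.array([p[0],p[1],1])
def plane(c,uv,z):
    o,d=ray(c,uv); return o+d*(z-o[2])/d[2]
def proj(c,X):
    return cv2.projectPoints(np.array(X,float).reshape(-1,1,3),cv2.Rodrigues(np.array(c["R"]))[0],np.array(c["t"]),K(c),np.array(c["dist"]))[0][:,0]
def tri(c1,u1,c2,u2):
    o1,d1=ray(c1,u1);o2,d2=ray(c2,u2)
    s=np.linalg.lstsq(np.c_[d1,-d2],o2-o1,rcond=None)[0]
    a,b=o1+d1*s[0],o2+d2*s[1]; return (a+b)/2,np.linalg.norm(a-b)
E
python3 - <<'E'
from h import *
t,s=arm.calibration("top"),arm.calibration("scene")
im=cv2.imread("pics/top0.png"); sc=cv2.imread("pics/scene0.png")
hsv=cv2.cvtColor(im,cv2.COLOR_BGR2HSV)
m=((hsv[...,1]<40)&(hsv[...,2]>165)).astype(np.uint8)
m[:, :260]=0;m[:,430:]=0;m[:160]=0;m[290:]=0
m=cv2.morphologyEx(m,cv2.MORPH_OPEN,np.ones((3,3)))
c=max(cv2.findContours(m,0,2)[0],key=cv2.contourArea)
P=np.array([plane(t,p[0],.1)[:2] for p in c]).astype(np.float32)*1000
r=cv2.minAreaRect(P);print("rect",r)
print(cv2.boxPoints(r))
def blob(img,box,thr):
    x0,y0,x1,y1=box;g=cv2.cvtColor(img,cv2.COLOR_BGR2GRAY)[y0:y1,x0:x1]
    n,l,st,ce=cv2.connectedComponentsWithStats((g<thr).astype(np.uint8))
    for i in range(1,n): 
        if st[i,4]>15: print(box,st[i],ce[i]+[x0,y0])
blob(im,(308,180,330,200),60);blob(sc,(345,250,364,270),60)
blob(im,(335,190,362,215),80)
a=cv2.resize(im[160:290,265:425],None,fx=4.5,fy=4.5,interpolation=cv2.INTER_CUBIC)
cv2.imwrite("pics/crop1.png",a)
E
```

```text
rect ((585.126708984375, -69.1654052734375), (275.04571533203125, 165.58518981933594), 71.82640075683594)
[[ 463.57117 -174.00528]
 [ 620.89624 -225.65082]
 [ 706.68225   35.67447]
 [ 549.3572    87.32001]]
(308, 180, 330, 200) [ 6  8  8  7 41] [317.31707317 190.80487805]
(345, 250, 364, 270) [ 6  5  9  9 63] [354.6984127  258.88888889]
(335, 190, 362, 215) [ 7  6 16 15 81] [349.32098765 203.27160494]
```

View pics/crop1.png

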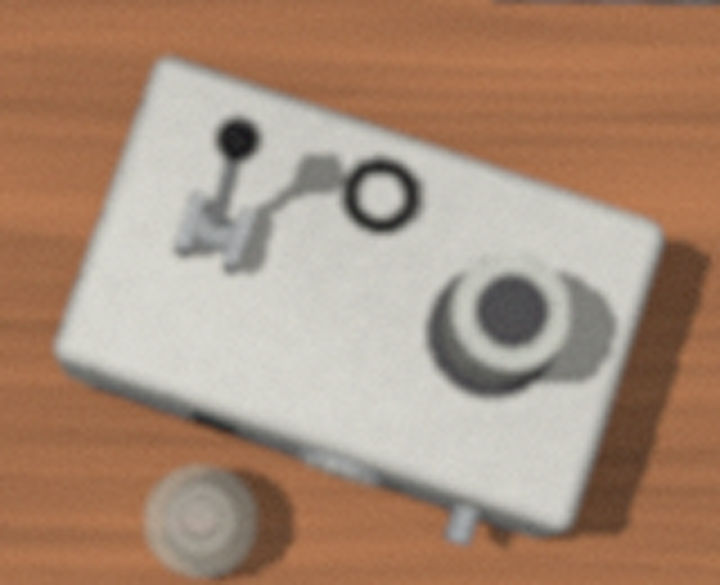

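The crop confirms the silver cap on the dark flange, its dark top disc centred at about (379,229) in the full picture. The knob is at (317.5,191).

```bash
python3 - <<'E'
from h import *
t,s=arm.calibration("top"),arm.calibration("scene")
im=cv2.imread("pics/top0.png"); sc=cv2.imread("pics/scene0.png")
print("knob tri",tri(t,(317.5,190.9),s,(354.6,258.9)), "top@.188",plane(t,(317.5,190.9),.188))
for img,c,b,n in((im,t,(365,218,392,240),"top"),(sc,s,(268,262,294,282),"scene")):
    x0,y0,x1,y1=b; g=cv2.cvtColor(img,cv2.COLOR_BGR2GRAY)[y0:y1,x0:x1]
    th,_=cv2.threshold(g,0,255,cv2.THRESH_OTSU)
    k,l,st,ce=cv2.connectedComponentsWithStats((g<th).astype(np.uint8))
    for i in range(1,k):
        if st[i,4]>40: print(n,th,st[i],ce[i]+[x0,y0],plane(c,ce[i]+[x0,y0],.174))
y=np.radians(71.826-90); R=np.array([[np.cos(y),-np.sin(y)],[np.sin(y),np.cos(y)]])
C=np.array([585.1,-69.2])
print("yaw",y,"port",C+R@[0,-70],"knob",C+R@[32.6,80],"pivot",C+R@[0,80])
E
```

```text
knob tri (array([ 0.64267848, -0.0036498 ,  0.18696622]), np.float64(0.0036363540931656376)) top@.188 [ 0.64115176 -0.00494728  0.188     ]
top 136.0 [  6   3  16  16 201] [378.34328358 228.65671642] [ 0.56356466 -0.1371339   0.174     ]
scene 128.0 [  0   0  26   7 112] [280.30357143 263.88392857] [ 0.54187854 -0.11250639  0.174     ]
scene 128.0 [  3   7  17  13 184] [279.04347826 275.13043478] [ 0.56574338 -0.13561162  0.174     ]
yaw -0.3171961382574496 port [ 563.26673381 -135.70795808] knob [641.02601041  -3.35896902] pivot [610.05230422   6.80909494]
```

```bash
cat >> h.py <<'E'
from scipy.spatial.transform import Rotation as Ro
def go(pos_mm,yaw_deg):
    s=arm.state(); R=Ro.from_euler("xyz",s["ee_rot"])
    T=Ro.from_euler("xyz",[180,0,yaw_deg],degrees=True)
    print("shift",np.round(R.inv().apply(np.array(pos_mm)-s["ee_pos"]*1000),1),"then turn",np.round((R.inv()*T).as_rotvec(degrees=True),2))
    print("t",s["clock"],"pos",np.round(s["ee_pos"]*1000,1),"rpy",np.round(np.degrees(s["ee_rot"]),1),"F",np.round(s["contact_force"],1),"q",np.round(s["joint_positions"],2),"op",s["opening"],s["finger_force"])
E
python3 -c "
from h import *
go([641.5,-4,231],161.8)"
```

```text
shift [-575.2 -240.4   -0. ] then turn [-0.1  -0.01 -8.43]
t 0.1 pos [235.  468.8 230.5] rpy [-179.9   -0.   153.4] F [ 0.1 -0.6 -0.3] q [ 1.11  0.26 -0.14  1.17  0.    1.57] op 0.08548942762051823 0.0
```

Emit:
carry_out --pt "-48 -20 0 0 0 -1" --pt "-48 -20 0 0 0 0" --pt "-48 -20 0 0 0 0" --pt "-48 -20 0 0 0 0" --pt "-48 -20 0 0 0 0" --pt "-48 -20 0 0 0 0" --claw 1 --newtons 25

```text
clock: 0.85
ee_pos: [0.4431, 0.2344, 0.231]
ee_rot: [-3.141, -0.0, 2.694]
contact_force: [-0.2, 1.5, 0.4]
opening: 0.0855
finger_force: 0.0
```

```bash
python3 -c "
from h import *
go([641.5,-4,231],161.8)"
```

```text
shift [-2.820e+02 -1.292e+02 -1.000e-01] then turn [-0.02 -0.02 -7.43]
t 0.85 pos [443.1 234.4 231. ] rpy [-180.    -0.   154.4] F [-0.2  1.5  0.4] q [ 0.49  0.22 -0.19  1.16  0.    0.93] op 0.08549164049316509 0.0
```

Emit:
carry_out --pt "-47 -21.5 0 0 0 0" --pt "-47 -21.5 0 0 0 0" --pt "-47 -21.5 0 0 0 0" --pt "-47 -21.5 0 0 0 0" --pt "-47 -21.5 0 0 0 0" --pt "-47 -21.5 0 0 0 0" --pt "0 0 0 0 0 -7.4" --pt "0 0 0 0 0 0"

```text
clock: 1.85
ee_pos: [0.6407, -0.003, 0.2303]
ee_rot: [-3.141, -0.002, 2.821]
contact_force: [0.2, -0.2, -0.6]
opening: 0.0853
finger_force: 0.0
```

```bash
python3 - <<'E'
from h import *
go([641.5,-4,169],161.8)
w=arm.calibration("wrist"); im=arm.camera("wrist"); cv2.imwrite("pics/w1.png",im)
print(w, proj(w,[[.6415,-.004,.188],[.564,-.136,.174]]))
E
```

```text
shift [-1.2 -0.7 61.3] then turn [-0.02 -0.1  -0.18]
t 1.85 pos [640.7  -3.  230.3] rpy [-1.800e+02 -1.000e-01  1.616e+02] F [ 0.2 -0.2 -0.6] q [-0.    0.47  0.17  1.28  0.    0.32] op 0.08533059279883602 0.0
{'fov_y': 67.00350884555472, 'cx': 323.70638767209243, 'cy': 235.8360319245323, 'dist': array([-0.02204467,  0.        ,  0.        ,  0.        ,  0.        ]), 'R': array([[ 3.15746657e-01,  9.48843201e-01, -7.92749497e-04],
       [ 9.01254840e-01, -2.99649189e-01,  3.12969771e-01],
       [ 2.96721693e-01, -9.95336281e-02, -9.49762757e-01]]), 't': array([-0.19816196, -0.61789979,  0.18876811])} [[324.50929364 272.43965046]
 [ 62.07553937 210.62494531]]
```

View pics/w1.png

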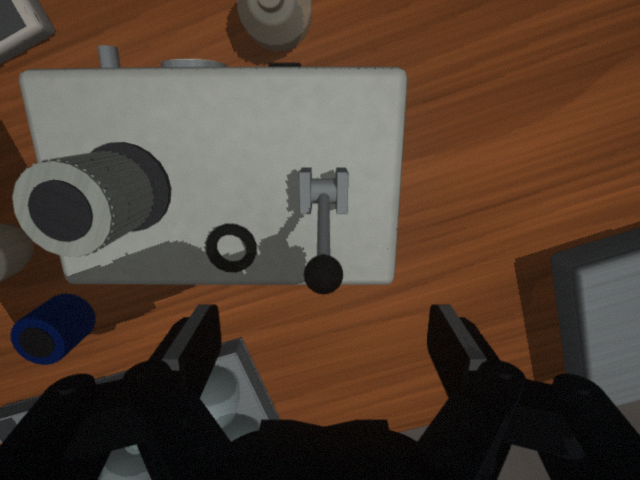

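The wrist view shows the knob at (323,274), predicted (324.5,272), and the silver cap's top disc at (61,210), predicted (62,211). Both agree, so I descend and grip the knob.

Emit:
carry_out --pt "-1 -1 20 0 0 0" --pt "0 0 20 0 0 0" --pt "0 0 20 0 0 0" --pt "0 0 0 0 0 0"

```text
clock: 2.4
ee_pos: [0.6395, -0.0028, 0.1697]
ee_rot: [-3.14, -0.004, 2.823]
contact_force: [-1.5, 0.7, 0.6]
opening: 0.0857
finger_force: 0.0
```

Emit:
carry_out --pt "0 0 0 0 0 0" --pt "0 0 0 0 0 0" --pt "0 0 0 0 0 0" --pt "0 0 0 0 0 0" --pt "0 0 0 0 0 0" --pt "0 0 0 0 0 0" --claw 0

```text
clock: 3.15
ee_pos: [0.6419, -0.0038, 0.172]
ee_rot: [3.141, 0.001, 2.823]
contact_force: [-0.0, 0.0, 4.1]
opening: 0.0198
finger_force: 24.4
```

Emit:
carry_out --pt "9 0 -3.4 0 0 0" --pt "9 0 -2.3 0 0 0" --pt "9 0 -1.1 0 0 0" --pt "9 0 0 0 0 0" --pt "9 0 1 0 0 0" --pt "9 0 2 0 0 0" --pt "9 0 3 0 0 0" --pt "8 0 2 0 0 0"

```text
clock: 4.15
ee_pos: [0.573, 0.0191, 0.1703]
ee_rot: [3.141, -0.001, 2.824]
contact_force: [-1.3, 0.0, 8.5]
opening: 0.0149
finger_force: 7.7
```

Emit:
carry_out --pt "2 0 0 0 0 0" --pt "0 0 0 0 0 0" --pt "0 0 0 0 0 0"

```text
clock: 4.53
ee_pos: [0.5714, 0.0193, 0.1694]
ee_rot: [-3.141, -0.002, 2.823]
contact_force: [0.1, 0.8, 0.2]
opening: 0.0001
finger_force: 0.0
```

```bash
python3 - <<'E'
from h import *
go([641.5,-4,169],161.8)
s=arm.state(); R=Ro.from_euler("xyz",s["ee_rot"]); tip=s["ee_pos"]
a=np.array([.9501,-.3119]); print("pump-x of tcp from pivot",a@(tip[:2]-[.6103,.0067]))
E
```

```text
shift [-73.9  -0.2   0.2] then turn [-0.03 -0.12 -0.03]
t 4.525 pos [571.4  19.3 169.4] rpy [-1.800e+02 -1.000e-01  1.618e+02] F [0.1 0.8 0.2] q [ 0.03  0.37 -0.14  1.06  0.    0.35] op 9.470099932524266e-05 0.0
pump-x of tcp from pivot -0.040881785587027604
```

The knob slipped out of the pads near the end of the pull, so I can't be sure the lever reached its stop. I'll repeat the pull with the shut fingers hooked behind the knob.

Emit:
carry_out --pt "0 0 -30 0 0 0" --pt "0 0 -25 0 0 0" --pt "-30 0 0 0 0 0" --pt "-37 0 0 0 0 0" --pt "-37 0 0 0 0 0" --pt "0 0 0 0 0 0" --pt "0 0 24 0 0 0" --pt "0 0 24 0 0 0"

```text
clock: 5.52
ee_pos: [0.6703, -0.0131, 0.1765]
ee_rot: [3.141, -0.001, 2.823]
contact_force: [1.1, -0.5, -0.4]
opening: 0.0002
finger_force: 0.0
```

Emit:
carry_out --pt "0 0 0 0 0 0" --pt "10 0 0 0 0 0" --pt "10 0 0 0 0 0" --pt "10 0 0 0 0 0" --pt "10 0 0 0 0 0" --pt "10 0 0 0 0 0" --pt "5 0 0 0 0 0" --pt "0 0 0 0 0 0"

```text
clock: 6.52
ee_pos: [0.6182, 0.0041, 0.177]
ee_rot: [-3.142, -0.001, 2.824]
contact_force: [3.5, -0.4, 2.8]
opening: -0.0
finger_force: 1.6
```

```bash
cat >> h.py <<'E'
def px():
    s=arm.state(); d=s["ee_pos"][:2]-[.6103,.0067]; F=s["contact_force"]
    print("pump x,y from pivot",np.round(1000*np.array([[.9501,-.3119],[.3119,.9501]])@d,1),"z",s["ee_pos"][2],"F pump",np.round(np.array([[.9501,-.3119],[.3119,.9501]])@F[:2],1),F[2])
E
python3 - <<'E'
from h import *
px()
im=arm.camera("wrist"); cv2.imwrite("pics/w2.png",im)
E
```

```text
pump x,y from pivot [ 8.3 -0. ] z 0.17703371205027588 F pump [3.5 0.7] 2.838773391735425
```

View pics/w2.png

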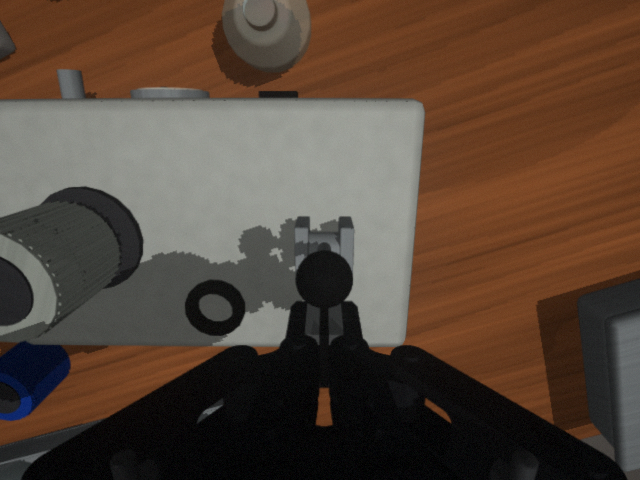

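The knob sits at (325,279), hooked in front of the shut fingers with about 3.5 N on it. I keep pulling.

Emit:
carry_out --pt "8 0 0 0 0 0" --pt "8 0 0 0 0 0" --pt "4 0 0 0 0 0" --pt "0 0 0 0 0 0"

```text
clock: 7.08
ee_pos: [0.5991, 0.0098, 0.1761]
ee_rot: [-3.14, -0.001, 2.823]
contact_force: [5.8, -2.0, -2.4]
opening: -0.0001
finger_force: 2.8
```

```bash
python3 -c "
from h import *
px()"
```

```text
pump x,y from pivot [-11.6  -0.5] z 0.1760660603523567 F pump [ 6.1 -0.1] -2.38710628791939
```

Emit:
carry_out --pt "3 0 0 0 0 0" --pt "0 0 0 0 0 0" --pt "0 0 0 0 0 0"

```text
clock: 7.45
ee_pos: [0.5973, 0.0103, 0.1761]
ee_rot: [-3.14, 0.001, 2.823]
contact_force: [7.1, -3.6, -4.5]
opening: -0.0001
finger_force: 3.8
```

```bash
python3 - <<'E'
from h import *
px()
w,s=arm.calibration("wrist"),arm.calibration("scene")
a=arm.camera("wrist");b=arm.camera("scene")
for q in (.42,.0,-.42,-.48):
    p=np.array([[.9501,.3119],[-.3119,.9501]])@[.08*np.sin(q),0]+[.6103,.0067]; X=[*p,.115+.08*np.cos(q)]
    print(q,proj(w,X),proj(s,X))
v=np.hstack([a[150:400,200:450],cv2.resize(b[230:310,310:390],(250,250),interpolation=cv2.INTER_CUBIC)])
cv2.imwrite("pics/w3.png",v)
E
```

```text
pump x,y from pivot [-13.5  -0.6] z 0.17605666166676331 F pump [ 7.9 -1.2] -4.5186067603647295
0.42 [[327.51684852 412.20733143]] [[353.289704   258.22386003]]
0.0 [[327.78033727 362.12817721]] [[345.82094997 246.19961998]]
-0.42 [[327.7670761  281.67712855]] [[338.37971646 239.8184865 ]]
-0.48 [[327.73863233 269.47443895]] [[337.40524888 239.42911284]]
```

View pics/w3.png

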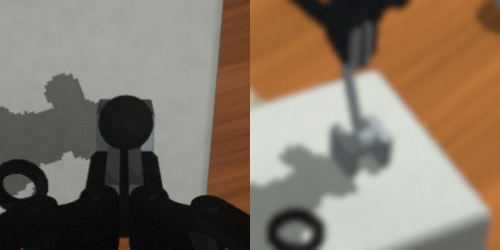

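The knob is at about (325,273) in the wrist frame, which puts the lever near 0.88 rad with the force climbing. One more small pull will make sure.

Emit:
carry_out --pt "3 0 0 0 0 0" --pt "0 0 0 0 0 0" --pt "0 0 0 0 0 0"

```text
clock: 7.92
ee_pos: [0.597, 0.0105, 0.1761]
ee_rot: [-3.14, 0.006, 2.822]
contact_force: [13.1, -4.3, -9.2]
opening: 0.0
finger_force: 6.6
```

```bash
python3 -c "
from h import *
px()"
```

```text
pump x,y from pivot [-13.8  -0.6] z 0.17613414566252197 F pump [13.7  0. ] -9.248185388240158
```

The force jumps to 14 N while the position stays put, so the lever is at its stop. Now I let it return.

Emit:
carry_out --pt "-14 0 0 0 0 0" --pt "-14 0 0 0 0 0" --pt "-14 0 0 0 0 0" --pt "-14 0 0 0 0 0" --pt "-14 0 0 0 0 0" --pt "-14 0 0 0 0 0" --pt "0 0 -30 0 0 0" --pt "0 0 -30 0 0 0"

```text
clock: 8.93
ee_pos: [0.6718, -0.014, 0.236]
ee_rot: [-3.141, -0.007, 2.823]
contact_force: [1.1, 0.2, 0.1]
opening: -0.0005
finger_force: 0.0
```

```bash
python3 - <<'E'
from h import *
px(); go([564,-136,237],161.8)
w,t=arm.calibration("wrist"),arm.calibration("top")
a=arm.camera("wrist");b=arm.camera("top")
X=[.6415,-.004,.188]; print(proj(w,X),proj(t,X))
for n,img,p in(("w",a,proj(w,X)[0]),("t",b,proj(t,X)[0])):
    x,y=p.astype(int); r=45 if n=="w" else 10
    g=cv2.cvtColor(img,cv2.COLOR_BGR2GRAY)[max(0,y-r):y+r,x-r:x+r]
    k,l,st,ce=cv2.connectedComponentsWithStats((g<50).astype(np.uint8))
    for i in range(1,k):
        if st[i,4]>15: print(n,st[i],ce[i]+[x-r,max(0,y-r)])
E
```

```text
pump x,y from pivot [64.9 -0.5] z 0.23596327350297996 F pump [1.  0.5] 0.128404611072709
shift [  64.3 -149.6   -0.5] then turn [-0.06 -0.37 -0.03]
t 8.925 pos [671.8 -14.  236. ] rpy [-179.9   -0.4  161.8] F [1.1 0.2 0.1] q [-0.02  0.53  0.29  1.34  0.    0.3 ] op -0.0005387430859871094 0.0
[[325.81550694 212.37347546]] [[317.05913303 190.73405973]]
w [  25   28   40   40 1194] [324.37939698 214.37102178]
```

The knob is back where it rests. Next I go over the cap, opening the fingers on the way.

Emit:
carry_out --pt "21.5 -50 0 0 0 0" --pt "21.5 -50 0 0 0 0" --pt "21.5 -50 0 0 0 0" --pt "0 0 0 0 0 0" --pt "0 0 0 0 0 0" --claw 1

```text
clock: 9.65
ee_pos: [0.565, -0.1362, 0.2363]
ee_rot: [3.141, -0.002, 2.823]
contact_force: [-0.3, 0.1, -0.5]
opening: 0.0857
finger_force: 0.0
```

```bash
python3 - <<'E'
from h import *
w=arm.calibration("wrist"); a=arm.camera("wrist"); 
X=[.564,-.136,.174]; p=proj(w,X)[0]; print(p)
x,y=p.astype(int); r=70
g=cv2.cvtColor(a,cv2.COLOR_BGR2GRAY)[y-r:y+r,x-r:x+r]
k,l,st,ce=cv2.connectedComponentsWithStats((g<75).astype(np.uint8))
for i in range(1,k):
    if st[i,4]>150: print(st[i],ce[i]+[x-r,y-r],plane(w,ce[i]+[x-r,y-r],.174))
cv2.imwrite("pics/w4.png",a); go([564,-136,145],161.8)
E
```

```text
[325.2314181  255.73124201]
[  25    0   87   50 2214] [322.18066847 203.15898826] [ 0.53256106 -0.12751018  0.174     ]
[  28   43   70   68 2964] [321.65823212 259.19736842] [ 0.56546187 -0.13876349  0.174     ]
shift [ 1.3 -0.7 91.4] then turn [ 0.03 -0.09  0.  ]
t 9.7 pos [ 565.6 -135.8  236.4] rpy [ 1.800e+02 -1.000e-01  1.618e+02] F [ 0.7 -0.   0.3] q [-0.24  0.36  0.02  1.23  0.    0.08] op 0.08520675247195808 0.0
```

View pics/w4.png

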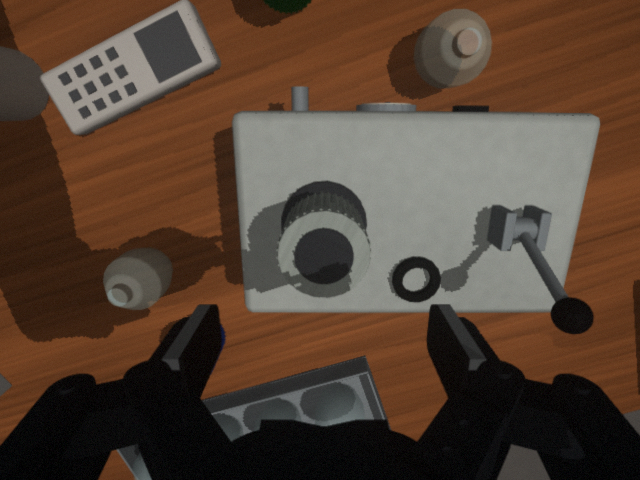

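The dark disc sits at about (323.5,256) against a predicted (325,256), so the port estimate holds to 1 mm. The lever is at rest. I descend and grip the cap.

Emit:
carry_out --pt "1.5 0 22 0 0 0" --pt "0 0 23 0 0 0" --pt "0 0 23 0 0 0" --pt "0 0 23 0 0 0" --pt "0 0 0 0 0 0"

```text
clock: 10.32
ee_pos: [0.5632, -0.1344, 0.1438]
ee_rot: [-3.142, -0.005, 2.825]
contact_force: [-0.3, 0.2, 0.5]
opening: 0.0851
finger_force: 0.0
```

Emit:
carry_out --pt "0 0 0 0 0 0" --pt "0 0 0 0 0 0" --pt "0 0 0 0 0 0" --pt "0 0 0 0 0 0" --pt "0 0 0 0 0 0" --claw 0 --newtons 40

```text
clock: 10.95
ee_pos: [0.5654, -0.1362, 0.1474]
ee_rot: [3.141, 0.003, 2.823]
contact_force: [1.3, 1.0, 5.4]
opening: 0.0563
finger_force: 42.3
```

Emit:
carry_out --pt "0 0 1 0 0 0" --pt "0 0 0 0 0 0"

```text
clock: 11.2
ee_pos: [0.5655, -0.1362, 0.1472]
ee_rot: [3.141, 0.004, 2.823]
contact_force: [-0.8, 0.8, 10.3]
opening: 0.0553
finger_force: 43.0
```

Emit:
carry_out --pt "0 0 0 0 0 5" --pt "0 0 0 0 0 5" --pt "0 0 0 0 0 5" --pt "0 0 0 0 0 5" --pt "0 0 0 0 0 5" --pt "0 0 0 0 0 5"

```text
clock: 11.95
ee_pos: [0.5655, -0.1367, 0.1473]
ee_rot: [3.14, 0.004, 2.297]
contact_force: [-1.0, 1.6, 10.2]
opening: 0.0557
finger_force: 42.9
```

```bash
python3 -c "
from h import *
go([564,-136.5,133],161.8); print(arm.state()['ft_torque'])"
```

```text
shift [ 1.2 -1.  14.3] then turn [  0.06   0.23 -30.18]
t 11.95 pos [ 565.5 -136.7  147.3] rpy [179.9   0.2 131.6] F [-1.   1.6 10.2] q [-0.24  0.4  -0.16  1.01 -0.    0.61] op 0.05569129956876732 42.85831153392792
[0.01296109 0.12584349 0.17031212]
```

Emit:
carry_out --pt "0 0 0 0 0 5" --pt "0 0 0 0 0 5" --pt "0 0 0 0 0 5" --pt "0 0 0 0 0 5" --pt "0 0 0 0 0 5" --pt "0 0 0 0 0 5"

```text
clock: 12.7
ee_pos: [0.5643, -0.1362, 0.1448]
ee_rot: [3.141, -0.0, 1.773]
contact_force: [1.2, 1.3, -2.3]
opening: 0.056
finger_force: 42.6
```

```bash
python3 -c "
from h import *
go([564,-136.5,133],161.8); print(arm.state()['ft_torque'])"
```

```text
shift [-0.3 -0.3 11.8] then turn [ 1.00e-02  0.00e+00 -6.02e+01]
t 12.7 pos [ 564.3 -136.2  144.8] rpy [180.   -0.  101.6] F [ 1.2  1.3 -2.3] q [-0.24  0.4  -0.16  1.01  0.    1.13] op 0.05597348012445474 42.596063017845154
[-0.01434453 -0.36784925  0.05870922]
```

The upward force vanished and the tool dropped, so the keyways are over the pins. Push down.

Emit:
carry_out --pt "0 0 2 0 0 0" --pt "0 0 2 0 0 0" --pt "0 0 2 0 0 0" --pt "0 0 0 0 0 0"

```text
clock: 13.2
ee_pos: [0.5642, -0.1363, 0.1393]
ee_rot: [3.141, 0.001, 1.776]
contact_force: [-0.6, -0.8, 2.6]
opening: 0.0558
finger_force: 43.0
```

```bash
python3 -c "
from h import *
go([564,-136.5,133],161.8); print(arm.state()['ft_torque'])"
```

```text
shift [-0.1 -0.3  6.3] then turn [-1.000e-02  4.000e-02 -6.002e+01]
t 13.2 pos [ 564.2 -136.3  139.3] rpy [180.    0.  101.8] F [-0.6 -0.8  2.6] q [-0.24  0.4  -0.17  1.   -0.    1.13] op 0.05578642702100342 42.979774475097656
[-0.2036906  -0.12843628  0.01255749]
```

Down 8 mm, and only the spring resists. I push the rest of the way home.

Emit:
carry_out --pt "0 0 2 0 0 0" --pt "0 0 2 0 0 0" --pt "0 0 2 0 0 0" --pt "0 0 2 0 0 0" --pt "0 0 0 0 0 0"

```text
clock: 13.82
ee_pos: [0.5643, -0.1364, 0.1356]
ee_rot: [3.139, 0.002, 1.776]
contact_force: [-8.3, 0.4, 27.8]
opening: 0.0555
finger_force: 45.4
```

Emit:
carry_out --pt "0 0 2 0 0 0" --pt "0 0 0 0 0 0" --pt "0 0 0 0 0 0"

```text
clock: 14.2
ee_pos: [0.5643, -0.1365, 0.1355]
ee_rot: [3.138, 0.003, 1.776]
contact_force: [-11.3, 1.0, 37.8]
opening: 0.056
finger_force: 46.4
```

```bash
python3 - <<'E'
from h import *
go([564,-136.5,133],161.8); print(arm.state()['ft_torque'])
s=arm.camera("scene"); t=arm.camera("top")
c=arm.calibration("scene")
cv2.imwrite("pics/e.png",np.hstack([cv2.resize(s[220:360,220:400],None,fx=3,fy=3,interpolation=cv2.INTER_CUBIC)[:420,:400],cv2.resize(t[170:290,270:420],None,fx=2.6,fy=3.5,interpolation=cv2.INTER_CUBIC)[:420,:400]]))
E
```

```text
shift [ 0.  -0.3  2.5] then turn [  0.12   0.26 -60.03]
t 14.2 pos [ 564.3 -136.5  135.5] rpy [179.8   0.2 101.8] F [-11.3   1.   37.8] q [-0.24  0.4  -0.18  0.98 -0.    1.13] op 0.05601380306906855 46.3833224773407
[ 1.83166490e-01  2.52330842e+00 -2.27561997e-03]
```

View pics/e.png

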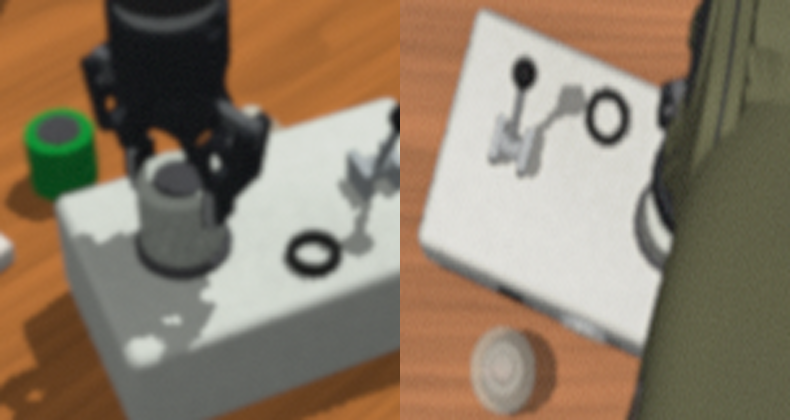

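The crop shows the cap seated on the dark flange, with the seal and lever in place. The tool travelled 11.8 mm to a hard stop. I ease the push slightly, then hand in.

Emit:
carry_out --pt "0 0 -2 0 0 0" --pt "0 0 0 0 0 0" --pt "0 0 0 0 0 0" --pt "0 0 0 0 0 0"

```text
clock: 14.8
ee_pos: [0.5642, -0.1364, 0.1356]
ee_rot: [3.139, 0.002, 1.776]
contact_force: [-8.2, 0.3, 27.2]
opening: 0.0558
finger_force: 45.3
```

```bash
python3 -c "
from cell import arm
s=arm.state(); print(s['ee_pos'],s['contact_force'],s['finger_force'])
if s['ee_pos'][2]<.1365 and s['contact_force'][2]>12: print(arm.sign_off())"
```

```text
[ 0.56424076 -0.13640783  0.13558963] [-8.21834211  0.31512948 27.23849155] 45.28001368045807
the job is handed in; nothing more can be done
None
```

The job is handed in at about 15 s with no verdict shown: the vent lever was pulled to its stop (second try, after the knob slipped from the first grip) and sprang back, and the cap was turned onto its pins and is held home with about 27 N.

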